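Shut the lint trap and lock its quarter-turn fastener

ROBOT

A 6-joint arm with a two-finger parallel gripper is mounted at the origin on the work surface. World frame = base frame: x ahead of the robot, y to its left, z up, the work surface at z = 0. Lengths are in m, angles in rad, forces in N, time in s.
With the tool pointing down it reaches from about 0.4 to 0.825 m from the base axis. Payload 7 kg.
Tool frame: the origin (TCP) lies at the very end of the fingers, on their centre line; the grasp point (between the pads) lies 19 mm behind it; z points along the fingers, y is the line along which they close (so a half turn about z gives the same grasp; the last joint's range is limited). The gripper opens to 88 mm and grips with 3 to 60 N. Pads are 19 mm wide; open, the fingers measure 130 mm over their backs; the gripper's body (78 mm by 193 mm) begins 47 mm behind the grasp point.
Start: joints at [-0.895, 0.359, 0.012, 0, -1.224, -0.288], TCP at [0.255, -0.625, 0.227] pointing down, gripper open.
Joint ranges: [-3.07, 3.07], [-1.43, 2.12], [-1.02, 1.25], [-3.03, 1.67], [-3.05, -0], [-3.03, 3.03]. Speed limits (rad/s): [2.39, 2.39, 3.01, 3.14, 3.14, 3.14].

INTERFACE

Orientations are given as [roll, pitch, yaw] about the fixed x, y, z axes, in that order (R = Rz(yaw) Ry(pitch) Rx(roll)).
In Python, from station import arm, grab_frame gives the robot as it stands.
- The arm moves only by the tool jog_arm, never from a script. Its argument "deltas" is a list that holds one entry, the list of rows, each a list of 4 numbers: the shift along the tool's x, y, z in units of 60 mm (1.0 is 60 mm), then the turn about the tool's z in units of 5 degrees (1.0 is 5 degrees). A call has 1 to 8 rows; each row is the pose to reach, as a shift and turn from the pose commanded when the call began, along the tool's axes at that moment; what a row does not reach only later rows make up. A row lasts 1/8 s, in which the tool goes at most 62.5 mm and 10.7 degrees, less where a joint would pass 70% of its speed; a pose out of reach is approached as far as the arm can. A call with a gripper value outside its range is refused whole. "grip" is the finger opening in mm, from 0 to 87.6, set as the call begins (left out, the last holds). The fingers move at their own pace and stop on an object; "squeeze" is the grip in N (left out, the last holds). Time passes only in rows, so rows that repeat a pose let the fingers close. It gives the time, the measured TCP pose, the force, the opening and the grip force at its end, in the units of the state.
- arm.get_state(): the state, without advancing time (a new reading comes with each control period).
- grab_frame(name): name is "side" or "top" or "wrist"; returns a dict with "img" (400x640x3 uint8, red, green, blue), "vfov" (degrees; the focal length in pixels is half the picture's height over the tangent of half this angle, whatever the lens; pixels are square), "cx", "cy" (the principal point, pixels), "dist_coeffs" ([k1, k2, p1, p2, k3] as OpenCV has them; the pictures are not rectified), "xyz" and "rotation" of the camera in the world. Camera axes: x right, y down, z forward; pixel columns grow to the right and rows downward; lengths in m; the calibration is good to about 2 mm. A picture is of the moment at which its call begins. There is no depth.
- arm.job_done(): hands the job in; it is judged then, once.
The state is a dict: "t": time; "q": joint angles; "qd": joint speeds; "joint_efforts": joint torques, N m; "eef_pos": TCP position; "ee_rot": TCP orientation; "force": force on the tool from outside, world axes, zero at the start; "moment": the same for the moment, N m; "width": finger opening in m; "gripper_force": force on a finger pad.
Only numpy, scipy, OpenCV 4.12 (cv2) and the standard library are available. Lean on these libraries where they do the work, as an engineer would, in place of code of your own. Each camera call takes 0.05 s, during which the arm holds its last target. There are 200 camera calls.

TASK

The dryer's lint trap has been cleaned: bring its lid fully down, then press the winged fastener head in against its spring and turn it a quarter turn clockwise until its cam catches and holds the lid shut. How deep it must be pressed differs from time to time, so press by feel until it meets the soft buffer, never force it with more than about 15 newtons; let go when it is locked and leave the things around the trap alone.

Things in the scene. Friction and masses are not known exactly. Their poses are not given: they have to be found in the camera images.
- trap: Grey open-topped plastic lint-trap box fixed to the counter, 200 x 190 x 110 mm (x, y, z), with a round duct stub (90 mm across, 45 mm long) on its far (+x) side. Origin at the centre of its underside; at yaw 0 its x points away from the robot, y left, z up. The lid's hinge lies along y at its far rim (x = +100 mm, z = 110 mm).
- lid (a joint): Opening of the lid, rad: 0 fully down on the rim (stop), growing as its near (-x) edge rises. White plate 206 x 196 x 8 mm; shut, its underside is 110 mm above the counter; near edge 204 mm from the hinge. A stiff hinge (0.9 N m) keeps it where it is left; it starts partly open and is pushed down from above.
- head (a point): Centre of the black winged head, a bar 40 x 10 x 24 mm (own x, y, z) on a 12 mm shank at mid-width of the lid, 155 mm from the hinge. Lid shut, head out: bar underside 30 mm, top 54 mm above the lid's top face, this point 160 mm above the counter. z: fastener axis; x: along the bar, turns with it. Unlocked the bar lies along the trap's x, locked along its y.
- plunger (a joint): Press of the head towards the lid, m: 0 out, at most 0.024. Spring: 2 N plus 0.25 N per mm. Below the lid the cam at the shank's foot sits in a slot whose depth varies: it comes clear and can turn somewhere from 3 to 17 mm of press (blocked before: turning then forces it), and 2 mm deeper it meets a rubber buffer (8 N more per mm). Turn between clear and buffer lightly pressed.
- stud (a joint): Turn of the head, rad: near 0 unlocked, growing clockwise seen from above, end stop 1.62; light friction. From about 1.45 a notch lies above the cam: let go there, the head springs out by 3 to 6 mm and is caught, so it cannot turn back. Let go earlier, it is not caught. If turned while the lid is up, the lid no longer shuts.
- detergent: Red detergent bottle with blue cap, 96 mm across, 195 mm tall; origin at the centre of its underside. Bystander.
- sheets: Green carton 70 x 120 x 100 mm; origin at the centre of its underside. Bystander.
- scoop_cup: White measuring cup, 64 mm across, 60 mm tall; origin at the centre of its underside. Bystander.
- cam: The fastener's steel cross bar (cam) at the shank's foot, below the lid and hidden when it is shut: 20 mm long (own x, parallel to the head's bar), 5 mm thick, carried by the head; origin at its centre, 72 mm below the centre of the head.

How it is judged:
On the way:
1. the lid is brought down (value of joint lid below 0.03 rad), for 0.2 s.
At the end, for the whole second after the job is handed in: The lid is down (within 0.02 rad), the fastener head is turned to its locked position (more than 1.42 rad clockwise) and stays there by itself (value of joint lid below 0.02 rad and value of joint stud above 1.42 rad and velocity of joint stud between -0.1 and 0.1 rad/s); the robot touches nothing.
It fails at once if short of the locked position, the fastener is forced: over 14 N on its hidden cam (over about 17 N at the head) (contact force between cam and anything else above 14 N and value of joint stud below 1.35 rad).
It fails at once if the detergent bottle is pushed away (distance of detergent from where it was at the start of the episode above 0.02 m).
It fails at once if the carton is pushed away (distance of sheets from where it was at the start of the episode above 0.02 m).
It fails at once if the measuring cup is pushed away (distance of scoop_cup from where it was at the start of the episode above 0.02 m).
It also fails if it takes over 48 s, if anything falls off the work surface, if the arm or the gripper's body presses on something with over 40 N, if the wrist force passes 120 N, or if a joint passes its speed limit or range.

## Working session

There is one attempt and no reset: what is moved stays moved. The work goes in short steps, Python scripts to look and compute and a tool call to move; the robot and the scene stay as the last step left them, time stands still between calls to the robot, and variables do not carry over. Pictures are saved under pics/ and viewed, at most 10 in all, crops included, and the job is handed in when it is done.

Besides the shell and the picture viewer there is one more tool, called after ">>>" as name(argument=value, ...) on one line, values as JSON. jog_arm: Moves the arm, as the interface text tells. Its arguments: {"type":"object","properties":{"deltas":{"type":"array"},"grip":{"type":"number"},"squeeze":{"type":"number"}},"required":["deltas"]}

```bash
mkdir -p pics; cat > h.py <<'E'
import numpy as np,cv2
from station import arm,grab_frame
def K(f):
    F=200/np.tan(np.radians(f["vfov"])/2); return np.array([[F,0,f["cx"]],[0,F,f["cy"]],[0,0,1]])
def Rm(f):
    return np.array(f["rotation"]).reshape(3,3)
def ray(f,uv):
    u=cv2.undistortPoints(np.array([[uv]],float),K(f),np.array(f["dist_coeffs"],float))[0,0]
    d=Rm(f)@np.array([u[0],u[1],1]); return np.array(f["xyz"]),d/np.linalg.norm(d)
def onz(f,uv,z):
    o,d=ray(f,uv); return o+d*(z-o[2])/d[2]
def tri(f1,a,f2,b):
    o1,d1=ray(f1,a);o2,d2=ray(f2,b)
    s=np.linalg.lstsq(np.c_[d1,-d2],o2-o1,rcond=None)[0]
    p,q=o1+s[0]*d1,o2+s[1]*d2; return (p+q)/2,np.linalg.norm(p-q)
def proj(f,P):
    R=Rm(f).T; return cv2.projectPoints(np.array(P,float).reshape(-1,3),cv2.Rodrigues(R)[0],-R@np.array(f["xyz"]),K(f),np.array(f["dist_coeffs"],float))[0][:,0]
def save(f,n): cv2.imwrite("pics/"+n,cv2.cvtColor(f["img"],cv2.COLOR_RGB2BGR))
E
python3 - <<'E'
from h import *
import pickle
d={}
for n in("side","top"):
    f=grab_frame(n);d[n]=f;save(f,n+"0.png");print(n,f["xyz"],np.array(f["rotation"]).round(3).tolist(),f["vfov"],f["cx"],f["cy"],f["dist_coeffs"])
pickle.dump(d,open("f0.pkl","wb"));print(arm.get_state())
E
```

```text
side [0.1150633  0.71236772 0.63042496] [-2.119, -0.016, -2.535] 45.513001880376 314.0213758800708 192.33820562617265 [-0.11324343  0.          0.          0.          0.        ]
top [0.39642451 0.04312378 1.01850295] [-2.923, 0.006, -1.676] 48.040372130552434 321.3551319701447 190.95085166239303 [-0.11581423  0.          0.          0.          0.        ]
{'t': 0.1, 'q': array([-8.94881110e-01,  3.59292065e-01,  1.11633473e-02, -3.34574487e-04,
       -1.22410763e+00, -2.88100816e-01]), 'qd': array([-3.22007937e-04, -1.90176233e-03,  2.89191024e-03, -3.71025408e-05,
       -7.49519378e-04, -2.74670724e-05]), 'joint_efforts': array([-1.59800984e-03, -5.84162879e+01,  2.93750507e+01,  7.01554075e+00,
        1.01540732e-02, -5.22819369e-05]), 'eef_pos': array([ 0.25507924, -0.62447246,  0.22573229]), 'ee_rot': array([ 3.14012261e+00, -1.07617690e-04, -2.75389208e+00]), 'force': array([-0.17927494, -0.66232208, -0.83574838]), 'moment': array([-0.03462695,  0.01195332, -0.05058788]), 'gripper_force': 0.0, 'width': 0.08757251095897393}
```

View pics/side0.png

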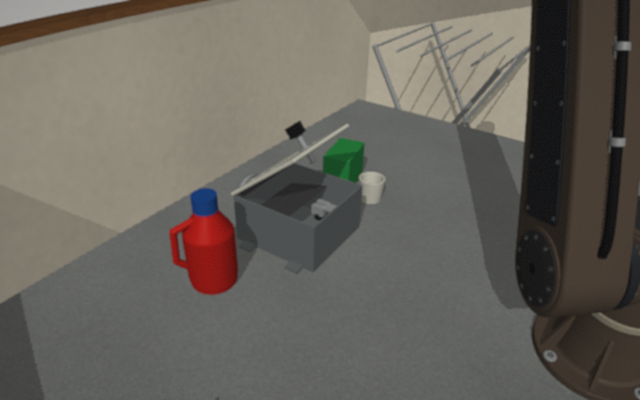

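View pics/top0.png

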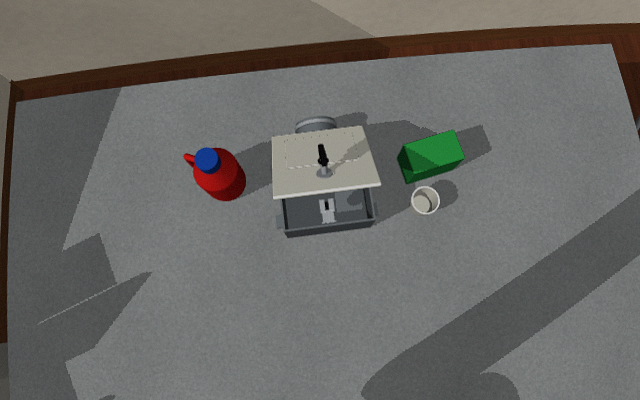

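The side view shows the bottle at about (210,250), the box at (300,220), the raised lid edge at (348,126) and the head at (295,130). The top view shows the lid over (272–380, 127–198), the head at (323,155) and the hasp slot at (327,205). Next I'll zoom in to get the corners.

```bash
sed -i 's/    return np.array(f\["rotation"\]).*/    from scipy.spatial.transform import Rotation as Q; return Q.from_euler("xyz",f["rotation"]).as_matrix()/' h.py
python3 - <<'E'
from h import *
import pickle
d=pickle.load(open("f0.pkl","rb"))
a=cv2.resize(d["top"]["img"][110:250,260:400],(640,600)[::1] if 0 else (600,600),interpolation=cv2.INTER_CUBIC)
cv2.imwrite("pics/topc.png",a[:,:,::-1])
a=cv2.resize(d["side"]["img"][115:280,225:390],(600,600),interpolation=cv2.INTER_CUBIC)
cv2.imwrite("pics/sidec.png",a[:,:,::-1])
for n in d: print(n,proj(d[n],[[.6,0,0],[.6,0,.11],[.5,.1,.11]]))
E
```

```text
side [[312.95646119 232.06644938]
 [313.74050314 189.91112589]
 [327.17889476 228.69924457]]
top [[333.17697452 199.22283431]
 [334.23488456 188.66850314]
 [290.67973174 241.59075093]]
```

View pics/topc.png

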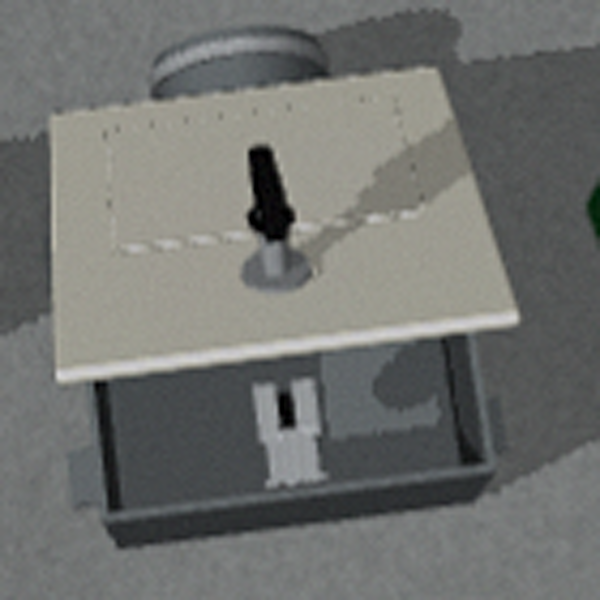

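View pics/sidec.png

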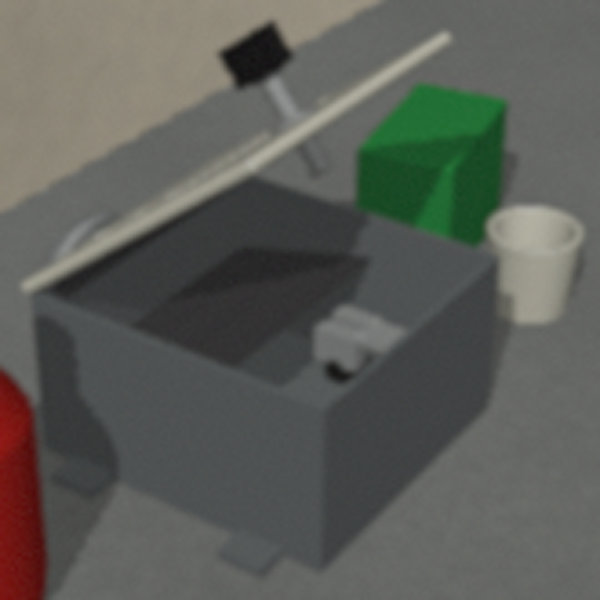

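The zooms give usable corners. In the top crop the front rim runs from (103,518) to (495,470), and the lid's near edge runs from (57,372) to (518,318). In the side crop the rim's front-left corner is at (325,408), back-left at (35,292) and front-right at (497,255), and the lid tip is at (450,38).

```bash
python3 - <<'E'
from h import *
import pickle
d=pickle.load(open("f0.pkl","rb"));T,S=d["top"],d["side"]
t=lambda x,y:((x+.5)*140/600-.5+260,(y+.5)*140/600-.5+110)
s=lambda x,y:((x+.5)*.275-.5+225,(y+.5)*.275-.5+115)
FL,FR=onz(T,t(103,518),.11),onz(T,t(495,470),.11)
sFL,sFR,sBL=[onz(S,s(*p),.11) for p in((325,408),(497,255),(35,292))]
for n,p in dict(FL=FL,FR=FR,sFL=sFL,sFR=sFR,sBL=sBL).items():print(n,p.round(4))
print("tri FL",tri(T,t(103,518),S,s(325,408)))
print("base FL",onz(S,s(320,570),0).round(4), onz(T,t(120,548),0))
L,e=tri(T,t(57,372),S,s(450,36));print("lid tip left",L,e)
for a,b in((FL,FR),(sFL,sFR),(sBL,sFL)):
    v=b-a;print("len",np.linalg.norm(v),"ang",np.degrees(np.arctan2(v[1],v[0])))
v=(FR-FL)+(sFR-sFL);yv=-v/np.linalg.norm(v);xv=np.array([yv[1],-yv[0],0])
mid=(FL+FR+sFL+sFR)/4
c=mid+xv*.1;print("c",c,"yaw",np.arctan2(xv[1],xv[0]))
h=mid+xv*.2; print("lid tip rel hinge",(L-h)@xv,(L-h)@yv,L[2]-.11, "head shut",(h-xv*.155).round(4))
# head top colour centroid
for n in d:
    im=d[n]["img"].astype(int).max(2);m=(im<35).astype(np.uint8)
    k=cv2.connectedComponentsWithStats(m);print(n,[(k[3][i].round(1),k[2][i]) for i in range(1,k[0]) if 25<k[2][i,4]<600])
# obstacles
hsv=cv2.cvtColor(T["img"],cv2.COLOR_RGB2HSV)
for nm,lo,hi,z in(("blue",(105,120,60),(130,255,255),.195),("green",(45,120,40),(80,255,255),.1)):
    m=cv2.inRange(hsv,lo,hi);c2=max(cv2.findContours(m,0,1)[0],key=cv2.contourArea);r=cv2.minAreaRect(c2)
    print(nm,onz(T,r[0],z),[onz(T,p,z).round(3)[:2] for p in cv2.boxPoints(r)])
print("cup",onz(T,(425,198),.06))
E
```

```text
FL [0.5241 0.1122 0.11  ]
FR [ 0.5272 -0.0761  0.11  ]
sFL [0.5233 0.1096 0.11  ]
sFR [ 0.5295 -0.0785  0.11  ]
sBL [0.7212 0.114  0.11  ]
tri FL (array([0.52299406, 0.11162228, 0.1115581 ]), np.float64(0.0019320643628933216))
base FL [0.5245 0.1095 0.    ] [0.52260301 0.11297488 0.        ]
lid tip left [0.51401666 0.0921881  0.32564866] 0.07551192865133889
len 0.18836560942849706 ang -89.05214796786983
len 0.18816695190257704 ang -88.10786984104408
len 0.19804784241815368 ang -178.70615418251333
c [0.62596704 0.01924978 0.11      ] yaw 0.024779172265760478
lid tip rel hinge -0.21010884333610558 0.07568967575045714 0.21564866257914478 head shut [0.571  0.0179 0.11  ]
side [(array([622.7,  19.6]), array([617,   0,  12,  41, 455], dtype=int32)), (array([295.1, 130.2]), array([287, 123,  17,  15, 145], dtype=int32)), (array([625.9, 294.3]), array([614, 267,  19,  42, 184], dtype=int32)), (array([559.5, 320.5]), array([554, 316,  13,  12,  46], dtype=int32))]
top [(array([322.1, 155.6]), array([318, 145,  10,  21, 132], dtype=int32)), (array([284.7, 213.7]), array([282, 199,   6,  30,  70], dtype=int32))]
blue [0.66547828 0.24388798 0.195     ] [array([0.657, 0.275]), array([0.699, 0.252]), array([0.674, 0.213]), array([0.632, 0.236])]
green [ 0.65206436 -0.21422875  0.1       ] [array([ 0.68 , -0.139]), array([ 0.71 , -0.279]), array([ 0.624, -0.29 ]), array([ 0.596, -0.152])]
cup [ 0.56923981 -0.19794569  0.06      ]
```

```bash
python3 - <<'E'
from h import *
import pickle
from scipy.optimize import brentq
d=pickle.load(open("f0.pkl","rb"));T,S=d["top"],d["side"]
t=lambda x,y:((x+.5)*140/600-.5+260,(y+.5)*140/600-.5+110)
print("head",tri(T,(322.1,155.6),S,(295.1,130.2)))
xv=np.array([np.cos(.025),np.sin(.025),0]);yv=np.array([-xv[1],xv[0],0])
h=np.array([.626,.0185,0])+.1*xv;h[2]=.11
for p,sg in((t(57,372),1),(t(518,318),-1)):
    o,r=ray(T,p);k=(sg*.098-(o-h)@yv)/(r@yv);P=o+k*r
    for zz in(P,):print("tip",P,"r",np.hypot((P-h)@xv,P[2]-.11),"th",np.arctan2(P[2]-.11,-(P-h)@xv))
for th in(.4,.5,.6,.7,.8):
    u=-xv*np.cos(th)+np.array([0,0,np.sin(th)]);n=xv*np.sin(th)+np.array([0,0,np.cos(th)])
    print(th,"head",(h+.155*u+.05*n).round(3),proj(T,[h+.155*u+.05*n,h+.204*u+.008*n+.098*yv,h+.204*u+.008*n-.098*yv]).round(1).tolist(),proj(S,[h+.155*u+.05*n,h+.204*u+.098*yv,h+.204*u-.098*yv]).round(1).tolist())
print(t(57,372),t(518,318))
E
```

```text
head (array([0.63240586, 0.02136492, 0.24608631]), np.float64(0.00010189330443326402))
tip [0.56620734 0.1150355  0.25001296] r 0.21063253572329824 th 0.7271272650349604
tip [ 0.57644798 -0.08076969  0.21537137] r 0.1849664969193917 th 0.6061142101580216
0.4 head [0.603 0.018 0.216] [[325.7, 175.4], [277.7, 216.6], [382.0, 203.1]] [[308.3, 147.1], [307.5, 189.5], [360.0, 149.8]]
0.5 head [0.614 0.018 0.228] [[324.9, 167.9], [276.1, 209.9], [382.4, 196.1]] [[303.6, 140.3], [303.5, 179.2], [356.8, 140.8]]
0.6 head [0.626 0.019 0.239] [[324.0, 159.8], [274.4, 202.0], [382.6, 188.0]] [[298.5, 133.9], [298.6, 169.0], [352.8, 131.9]]
0.7 head [0.64  0.019 0.248] [[323.1, 151.3], [272.7, 193.1], [382.6, 179.0]] [[292.9, 128.0], [292.8, 159.0], [348.0, 123.2]]
0.8 head [0.654 0.019 0.256] [[322.0, 142.4], [270.9, 183.3], [382.3, 169.0]] [[287.1, 122.6], [286.4, 149.4], [342.6, 115.0]]
(272.9166666666667, 196.41666666666669) (380.48333333333335, 183.81666666666666)
```

>>> jog_arm(deltas=[[[-0.5, 0.45, -0.4, -2], [-1.05, 0.95, -0.8, -4], [-1.6, 1.45, -1.2, -6], [-2.15, 1.95, -1.5, -8], [-2.7, 2.45, -1.5, -10], [-3.25, 2.95, -1.5, -12], [-3.8, 3.45, -1.5, -14], [-4.4, 4.0, -1.5, -16]]], grip=0, squeeze=10)

```text
t: 1.1
eef_pos: [0.4091, -0.3015, 0.3163]
ee_rot: [3.141, 0.0, -1.352]
force: [0.9, 0.5, -0.0]
width: 0.0132
gripper_force: 0.0
```

```bash
cat >> h.py <<'E'
def go(x,y,z,yaw):
    from scipy.spatial.transform import Rotation as Q
    s=arm.get_state();R=Q.from_euler("xyz",s["ee_rot"]).as_matrix()
    d=R.T@(np.array([x,y,z])-s["eef_pos"])/.06
    w=(yaw-s["ee_rot"][2]+np.pi)%(2*np.pi)-np.pi
    print("t",s["t"],s["eef_pos"].round(4),s["ee_rot"].round(4),"q6",s["q"][5].round(3),"F",s["force"].round(2),"w",round(s["width"],4),"units",d.round(3),"turn",round(-np.degrees(w)/5,2))
E
python3 -c "
from h import *
go(.565,.019,.30,.025)"
```

```text
t 1.1 [ 0.4091 -0.3015  0.3163] [ 3.1414e+00  3.0000e-04 -1.3521e+00] q6 0.467 F [ 0.88  0.48 -0.04] w 0.0132 units [-4.65  -3.696  0.273] turn -15.78
```

>>> jog_arm(deltas=[[[-0.58, -0.46, 0, -2], [-1.16, -0.92, 0, -4], [-1.74, -1.38, 0, -6], [-2.32, -1.85, 0, -8], [-2.9, -2.31, 0, -10], [-3.48, -2.77, 0.1, -12], [-4.06, -3.23, 0.2, -14], [-4.65, -3.7, 0.27, -15.8]]])

```text
t: 2.1
eef_pos: [0.5669, 0.0182, 0.2998]
ee_rot: [3.142, 0.001, 0.027]
force: [0.5, -1.0, -0.0]
width: 0.0004
gripper_force: 0.0
```

```bash
python3 -c "
from h import *
go(.575,.019,.25,.025)
f=grab_frame('side');save(f,'s1.png')"
```

```text
t 2.1 [0.5669 0.0182 0.2998] [3.1415e+00 7.0000e-04 2.6800e-02] q6 1.221 F [ 0.55 -1.02 -0.03] w 0.0004 units [ 0.135 -0.01   0.83 ] turn 0.02
```

View pics/s1.png

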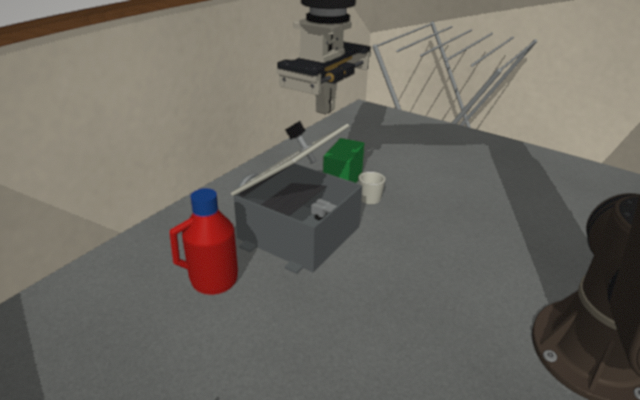

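>>> jog_arm(deltas=[[[0.2, 0, 0.6, 0], [0.2, 0, 1.0, 0], [0.18, 0, 1.3, 0], [0.02, 0, 1.56, 0], [-0.13, 0, 1.85, 0], [-0.26, 0, 2.13, 0], [-0.36, 0, 2.4, 0], [-0.43, 0, 2.6, 0]]])

```text
t: 3.15
eef_pos: [0.5414, 0.0163, 0.1441]
ee_rot: [-3.142, -0.001, 0.021]
force: [1.8, -0.1, 1.6]
width: 0.0001
gripper_force: 1.2
```

>>> jog_arm(deltas=[[[-0.03, 0, 0.12, 0], [-0.05, 0, 0.22, 0], [-0.06, 0, 0.3, 0], [-0.06, 0, 0.36, 0], [-0.06, 0, 0.4, 0], [-0.06, 0, 0.4, 0]]])

```text
t: 3.9
eef_pos: [0.5368, 0.016, 0.1199]
ee_rot: [3.141, 0.001, 0.021]
force: [-0.3, -0.2, 0.5]
width: 0.0005
gripper_force: 0.0
```

>>> jog_arm(deltas=[[[0, 0, 0.03, 0], [0, 0, 0.05, 0], [0, 0, 0.07, 0], [0, 0, 0.07, 0]]])

```text
t: 4.4
eef_pos: [0.5368, 0.016, 0.118]
ee_rot: [3.141, 0.0, 0.022]
force: [-9.9, 2.4, 21.3]
width: 0.0003
gripper_force: 10.4
```

```bash
python3 -c "
from h import *
go(.575,.019,.25,.025)
f=grab_frame('side');save(f,'s2.png')
print(proj(f,[[.54,.016,.118],[.571,.0195,.160]]))
a=cv2.resize(f['img'][95:280,215:400],(600,600),interpolation=cv2.INTER_CUBIC);cv2.imwrite('pics/s2c.png',a[:,:,::-1])"
```

```text
t 4.4 [0.5368 0.016  0.118 ] [3.1412e+00 2.0000e-04 2.1800e-02] q6 1.197 F [-9.88  2.44 21.28] w 0.0003 units [ 0.637 -0.035 -2.2  ] turn -0.04
[[333.68244987 198.92387049]
 [320.48474559 177.01209281]]
```

View pics/s2c.png

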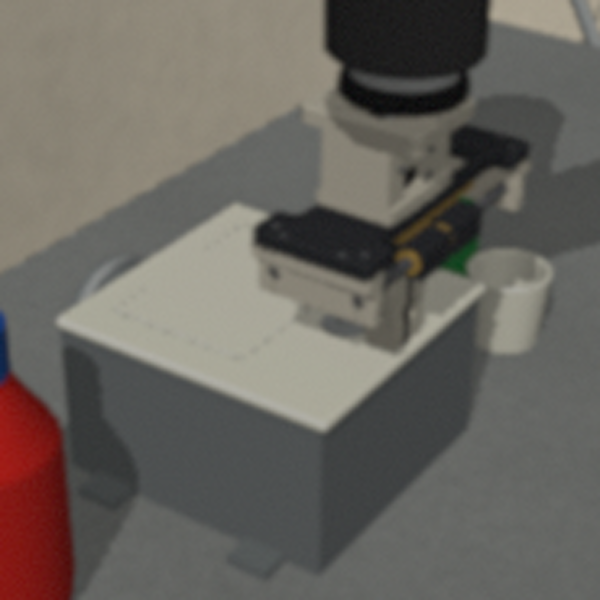

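The crop shows the lid flat on the rim (corners (58,320), (325,430) and (485,290)) with the fingertip at its near edge. I'll back off and locate the head again.

>>> jog_arm(deltas=[[[-0.1, 0, -0.6, 0], [-0.2, 0, -1.4, 0], [-0.3, 0, -2.3, 0], [-0.5, 0, -2.8, 0], [-1.0, 0, -2.8, 0], [-1.5, 0, -2.8, 0], [-1.5, 0, -2.8, 0]]], grip=40)

```text
t: 5.32
eef_pos: [0.4458, 0.014, 0.2845]
ee_rot: [-3.141, -0.001, 0.022]
force: [0.2, 0.6, 0.2]
width: 0.0396
gripper_force: 0.0
```

```bash
python3 - <<'E'
from h import *
go(.571,.0195,.2,.025)
d={n:grab_frame(n) for n in("side","top","wrist")}
c={}
for n,f in d.items():
    for P in([[.571,.0195,.160]],):p=proj(f,P)[0]
    m=(f["img"].astype(int).max(2)<40).astype(np.uint8)
    cs=[x for x in cv2.findContours(m,0,1)[0] if 30<cv2.contourArea(x)<6000]
    print(n,"exp",p,[(cv2.contourArea(x),np.round(cv2.boundingRect(x)),np.round(cv2.moments(x)["m10"]/cv2.moments(x)["m00"],1),np.round(cv2.moments(x)["m01"]/cv2.moments(x)["m00"],1)) for x in cs])
a=np.hstack([cv2.resize(d["top"]["img"][120:260,260:400],(400,400)),cv2.resize(d["wrist"]["img"],(400,250))[:, :] if 0 else cv2.resize(d["wrist"]["img"],(400,400))])
cv2.imwrite("pics/m1.png",a[:,:,::-1])
import pickle;pickle.dump(d,open("f1.pkl","wb"))
E
```

```text
t 5.325 [0.4458 0.014  0.2845] [-3.1408e+00 -7.0000e-04  2.1800e-02] q6 1.117 F [0.16 0.63 0.19] w 0.0396 units [ 2.088 -0.045  1.41 ] turn -0.04
side exp [320.48474559 177.01209281] [(558.5, array([552, 292,  37,  44]), np.float64(568.8), np.float64(310.5)), (144.5, array([314, 171,  16,  14]), np.float64(321.5), np.float64(177.6)), (1109.0, array([342,  63,  89,  69]), np.float64(387.5), np.float64(90.6)), (281.5, array([371,  32,  45,  13]), np.float64(392.2), np.float64(39.0)), (1480.5, array([367,   0,  59,  29]), np.float64(395.7), np.float64(13.2))]
top exp [326.53044161 198.41387685] [(536.5, array([209, 371,  32,  29]), np.float64(224.4), np.float64(386.9)), (40.5, array([399, 262,  14,  11]), np.float64(407.9), np.float64(267.6)), (510.5, array([179, 260,  80, 109]), np.float64(208.1), np.float64(316.8)), (269.5, array([351, 199,  19,  20]), np.float64(360.0), np.float64(208.3)), (308.0, array([350, 150,  73, 117]), np.float64(401.7), np.float64(184.2))]
wrist exp [316.84380087  24.82094216] [(51.0, array([327, 372,  35,  14]), np.float64(343.8), np.float64(381.4)), (382.0, array([406, 277,  28,  62]), np.float64(417.7), np.float64(322.8)), (479.0, array([212, 269,  28,  70]), np.float64(225.7), np.float64(321.5))]
```

View pics/m1.png

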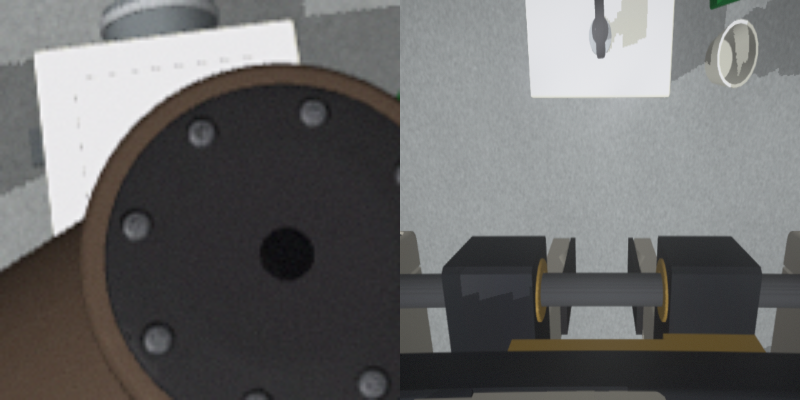

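The wrist picture shows the bar at about (318,45 full-res), close to upright in the image and near the predicted column of 317. The lid is flat. I'll measure the bar more precisely.

```bash
python3 - <<'E'
from h import *
import pickle
d=pickle.load(open("f1.pkl","rb"));f=d["wrist"];g=f["img"].astype(int).max(2)
for r in range(0,60,6):
    c=np.where(g[r,290:345]<95)[0]+290
    if len(c):
        a,b=onz(f,(c.min()-.5,r),.172),onz(f,(c.max()+.5,r),.172);print(r,c.min(),c.max(),((a+b)/2).round(4),(a-b)[1].round(4))
print("tri side/wrist lid corners", [onz(f,p,.118).round(4) for p in((530-400)*1.6,97),((670-400)*1.6,97)] if 0 else [onz(f,((u-400)*1.6,97),.118).round(4) for u in(532,670)])
E
```

```text
File "<stdin>", line 8
    print("tri side/wrist lid corners", [onz(f,p,.118).round(4) for p in((530-400)*1.6,97),((670-400)*1.6,97)] if 0 else [onz(f,((u-400)*1.6,97),.118).round(4) for u in(532,670)])
                                                                                          ^
SyntaxError: invalid syntax
```

```bash
python3 - <<'E'
from h import *
import pickle
d=pickle.load(open("f1.pkl","rb"));f=d["wrist"];g=f["img"].astype(int).max(2)
for r in range(0,60,5):
    c=np.where(g[r,290:345]<95)[0]+290
    if len(c):
        a,b=onz(f,(c.min()-.5,r),.172),onz(f,(c.max()+.5,r),.172);print(r,c.min(),c.max(),((a+b)/2).round(4),(a-b)[1].round(4))
print([onz(f,((u-400)*1.6,97),.118).round(4) for u in(532,670)])
E
```

```text
0 312 324 [0.584  0.0188 0.172 ] 0.0088
5 313 324 [0.581  0.0184 0.172 ] 0.0081
[array([0.5192, 0.1112, 0.118 ]), array([ 0.5235, -0.081 ,  0.118 ])]
```

>>> jog_arm(deltas=[[[0.5, 0, 0, 0], [1.2, -0.04, 0.3, 0], [1.8, -0.06, 0.8, 0], [2.05, -0.05, 1.2, 0], [2.05, -0.05, 1.2, 0]]])

```text
t: 6.1
eef_pos: [0.5702, 0.0193, 0.2086]
ee_rot: [3.14, 0.006, 0.02]
force: [0.4, 0.6, 0.3]
width: 0.0402
gripper_force: 0.0
```

```bash
python3 - <<'E'
from h import *
f=grab_frame("wrist");save(f,"w2.png")
go(.571,.019,.145,.025);print(proj(f,[[.571,.019,.172],[.551,.0185,.172],[.591,.0195,.172]]))
E
```

```text
t 6.15 [0.5704 0.0195 0.2105] [3.1402 0.0034 0.0206] q6 1.214 F [-0.45 -0.25  0.22] w 0.0397 units [0.014 0.007 1.092] turn -0.05
[[320.2454434  227.84485829]
 [320.45438098 259.38817677]
 [320.0241471  194.5848601 ]]
```

View pics/w2.png

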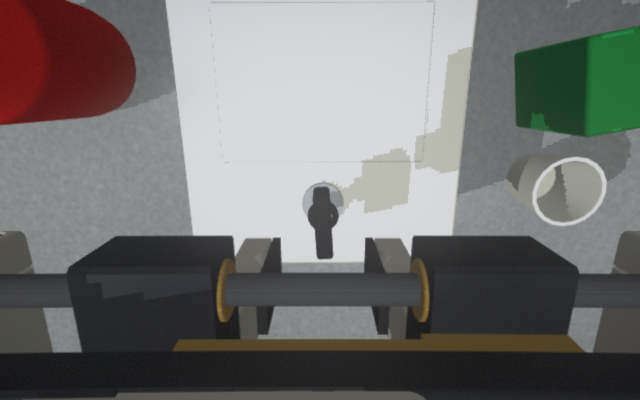

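The wrist view shows the bar running from (325,258) to (321,188), about 2 px right of prediction and slightly slanted. I'll measure it by rows.

```bash
python3 - <<'E'
from h import *
f=grab_frame("wrist");g=f["img"].astype(int).max(2)
P=[]
for r in range(186,262,4):
    c=np.where(g[r,300:350]<70)[0]+300
    if len(c):
        a,b=onz(f,(c.min()-.5,r),.172),onz(f,(c.max()+.5,r),.172);P.append((a+b)/2);print(r,c.min(),c.max(),P[-1].round(4),(a-b)[1].round(4))
P=np.array(P);print(np.degrees(np.polyfit(P[:,0],P[:,1],1)[0]*1),np.polyfit(P[:,0]-.571,P[:,1],1))
E
```

```text
210 329 335 [0.5816 0.0126 0.172 ] 0.004
214 329 335 [0.5792 0.0125 0.172 ] 0.0041
218 328 336 [0.5768 0.0124 0.172 ] 0.0052
222 314 334 [0.5742 0.017  0.172 ] 0.0122
226 316 331 [0.5717 0.0173 0.172 ] 0.0093
230 318 329 [0.5692 0.0172 0.172 ] 0.007
234 317 330 [0.5667 0.0171 0.172 ] 0.0082
238 317 330 [0.5642 0.0171 0.172 ] 0.0083
242 317 330 [0.5616 0.017  0.172 ] 0.0083
246 318 331 [0.5591 0.0164 0.172 ] 0.0083
250 318 331 [0.5565 0.0163 0.172 ] 0.0083
254 318 331 [0.5539 0.0163 0.172 ] 0.0084
-8.110723171539751 [-0.14155882  0.01532775]
```

>>> jog_arm(deltas=[[[0.02, 0.013, 0.4, -0.2], [0.02, 0.013, 0.8, -0.2], [0.02, 0.013, 1.08, -0.2], [0.02, 0.013, 1.08, -0.2], [0.02, 0.013, 1.08, -0.2]]])

```text
t: 6.82
eef_pos: [0.5722, 0.0193, 0.1486]
ee_rot: [-3.141, -0.002, 0.039]
force: [0.4, 0.9, 0.2]
width: 0.0398
gripper_force: 0.0
```

>>> jog_arm(deltas=[[[0, 0, 0, 0], [0, 0, 0, 0], [0, 0, 0, 0], [0, 0, 0, 0], [0, 0, 0, 0], [0, 0, 0, 0]]], grip=6, squeeze=5)

```text
t: 7.58
eef_pos: [0.5716, 0.0192, 0.1475]
ee_rot: [-3.142, -0.0, 0.039]
force: [0.1, 0.4, 1.7]
width: 0.0103
gripper_force: 5.0
```

```bash
python3 -c "
from h import *
go(.571,.019,.145,.025);print(arm.get_state()['moment'])"
```

```text
t 7.575 [0.5716 0.0192 0.1475] [-3.1416e+00 -2.0000e-04  3.8800e-02] q6 1.234 F [0.15 0.39 1.67] w 0.0103 units [-0.011  0.002  0.042] turn 0.16
[0.04824292 0.21770265 0.01735052]
```

>>> jog_arm(deltas=[[[0, 0, 0, 0], [0, 0, 0.017, 0], [0, 0, 0.033, 0], [0, 0, 0.05, 0], [0, 0, 0.05, 0], [0, 0, 0.05, 0]]], squeeze=20)

```text
t: 8.32
eef_pos: [0.5717, 0.0192, 0.1444]
ee_rot: [3.142, -0.0, 0.039]
force: [0.2, 0.9, 3.8]
width: 0.0102
gripper_force: 25.2
```

>>> jog_arm(deltas=[[[0, 0, 0.01, 0], [0, 0, 0.02, 0], [0, 0, 0.02, 0]]])

```text
t: 8.7
eef_pos: [0.5716, 0.0191, 0.1432]
ee_rot: [-3.142, -0.0, 0.039]
force: [-0.1, -0.7, 3.1]
width: 0.0098
gripper_force: 25.2
```

>>> jog_arm(deltas=[[[0, 0, 0.01, 0], [0, 0, 0.017, 0], [0, 0, 0.017, 0]]])

```text
t: 9.07
eef_pos: [0.5716, 0.0191, 0.1422]
ee_rot: [-3.142, -0.0, 0.039]
force: [-0.7, 0.7, 3.9]
width: 0.0095
gripper_force: 25.2
```

>>> jog_arm(deltas=[[[0, 0, 0.01, 0], [0, 0, 0.017, 0], [0, 0, 0.017, 0]]])

```text
t: 9.45
eef_pos: [0.5716, 0.0191, 0.1411]
ee_rot: [-3.142, -0.0, 0.039]
force: [0.7, 0.4, 3.8]
width: 0.0095
gripper_force: 25.2
```

>>> jog_arm(deltas=[[[0, 0, 0.01, 0], [0, 0, 0.017, 0], [0, 0, 0.017, 0]]])

```text
t: 9.82
eef_pos: [0.5716, 0.0192, 0.1401]
ee_rot: [3.142, -0.0, 0.039]
force: [1.1, 0.1, 4.3]
width: 0.0096
gripper_force: 25.3
```

>>> jog_arm(deltas=[[[0, 0, 0.01, 0], [0, 0, 0.017, 0], [0, 0, 0.017, 0]]])

```text
t: 10.2
eef_pos: [0.5716, 0.0191, 0.1391]
ee_rot: [-3.142, -0.0, 0.039]
force: [0.4, 0.1, 4.2]
width: 0.0101
gripper_force: 25.3
```

>>> jog_arm(deltas=[[[0, 0, 0.01, 0], [0, 0, 0.017, 0], [0, 0, 0.017, 0]]])

```text
t: 10.58
eef_pos: [0.5716, 0.0191, 0.1381]
ee_rot: [-3.142, -0.0, 0.039]
force: [0.3, -0.0, 4.4]
width: 0.0102
gripper_force: 25.3
```

>>> jog_arm(deltas=[[[0, 0, 0.01, 0], [0, 0, 0.017, 0], [0, 0, 0.017, 0]]])

```text
t: 10.95
eef_pos: [0.5716, 0.0191, 0.137]
ee_rot: [-3.142, -0.0, 0.039]
force: [1.6, 0.3, 4.6]
width: 0.0099
gripper_force: 25.3
```

>>> jog_arm(deltas=[[[0, 0, 0.01, 0], [0, 0, 0.017, 0], [0, 0, 0.017, 0]]])

```text
t: 11.32
eef_pos: [0.5716, 0.0192, 0.136]
ee_rot: [-3.142, -0.0, 0.039]
force: [0.6, 0.2, 4.6]
width: 0.0102
gripper_force: 25.3
```

>>> jog_arm(deltas=[[[0, 0, 0.01, 0], [0, 0, 0.017, 0], [0, 0, 0.017, 0]]])

```text
t: 11.7
eef_pos: [0.5716, 0.0191, 0.1351]
ee_rot: [-3.142, -0.0, 0.039]
force: [1.2, 1.0, 5.0]
width: 0.0098
gripper_force: 25.3
```

>>> jog_arm(deltas=[[[0, 0, 0.01, 0], [0, 0, 0.017, 0], [0, 0, 0.017, 0]]])

```text
t: 12.08
eef_pos: [0.5716, 0.0191, 0.1341]
ee_rot: [-3.142, -0.0, 0.039]
force: [1.2, 0.0, 5.2]
width: 0.0099
gripper_force: 25.3
```

>>> jog_arm(deltas=[[[0, 0, 0.01, 0], [0, 0, 0.017, 0], [0, 0, 0.017, 0]]])

```text
t: 12.45
eef_pos: [0.5716, 0.0191, 0.1331]
ee_rot: [3.142, -0.0, 0.039]
force: [-0.2, 0.4, 5.5]
width: 0.0098
gripper_force: 25.3
```

>>> jog_arm(deltas=[[[0, 0, 0.01, 0], [0, 0, 0.017, 0], [0, 0, 0.017, 0]]])

```text
t: 12.82
eef_pos: [0.5716, 0.0191, 0.1321]
ee_rot: [-3.142, -0.0, 0.039]
force: [1.0, 1.0, 6.3]
width: 0.0098
gripper_force: 25.3
```

>>> jog_arm(deltas=[[[0, 0, 0.01, 0], [0, 0, 0.015, 0], [0, 0, 0.015, 0]]])

```text
t: 13.2
eef_pos: [0.5717, 0.0192, 0.1314]
ee_rot: [-3.142, -0.0, 0.039]
force: [-0.2, 0.4, 6.8]
width: 0.0095
gripper_force: 25.3
```

>>> jog_arm(deltas=[[[0, 0, 0.008, 0], [0, 0, 0.012, 0], [0, 0, 0.012, 0]]])

```text
t: 13.58
eef_pos: [0.5717, 0.0191, 0.131]
ee_rot: [3.142, -0.001, 0.039]
force: [-0.4, 0.3, 10.2]
width: 0.0097
gripper_force: 25.3
```

That step met the buffer (6.8 → 10.2 N). I'll back off about 1.3 mm and try a small turn.

>>> jog_arm(deltas=[[[0, 0, -0.012, 0], [0, 0, -0.024, 0], [0, 0, -0.024, 0], [0, 0, -0.024, 0.4], [0, 0, -0.024, 0.8], [0, 0, -0.024, 1.2], [0, 0, -0.024, 1.2]]])

```text
t: 14.45
eef_pos: [0.5716, 0.019, 0.132]
ee_rot: [3.141, -0.0, -0.066]
force: [0.0, -0.1, 5.9]
width: 0.0098
gripper_force: 25.3
```

```bash
python3 -c "
from h import *
go(.571,.019,.1325,-1.5);print(arm.get_state()['moment'])"
```

```text
t 14.45 [0.5716 0.019  0.132 ] [ 3.1415e+00 -2.0000e-04 -6.6500e-02] q6 1.129 F [ 0.03 -0.11  5.92] w 0.0098 units [-0.01   0.001 -0.009] turn 16.43
[-0.09527535 -0.07450119 -0.02034312]
```

>>> jog_arm(deltas=[[[0, 0, 0, 0.8], [0, 0, 0, 1.6], [0, 0, 0, 2.4], [0, 0, 0, 3.2], [0, 0, 0, 4.0], [0, 0, 0, 4.8]]])

```text
t: 15.2
eef_pos: [0.5714, 0.0186, 0.1319]
ee_rot: [3.141, -0.0, -0.487]
force: [0.5, -2.3, 6.2]
width: 0.0103
gripper_force: 25.3
```

```bash
python3 -c "
from h import *
go(.571,.019,.1325,-1.5);print(arm.get_state()['moment'])"
```

```text
t 15.2 [0.5714 0.0186 0.1319] [ 3.1408e+00 -2.0000e-04 -4.8710e-01] q6 0.708 F [ 0.49 -2.32  6.18] w 0.0103 units [-0.01  -0.003 -0.01 ] turn 11.61
[-0.90577189 -0.10422484  0.03972848]
```

>>> jog_arm(deltas=[[[-0.01, 0.006, 0, 0.8], [-0.02, 0.012, 0, 1.6], [-0.02, 0.012, 0, 2.4], [-0.02, 0.012, 0, 3.2], [-0.02, 0.012, 0, 4.0], [-0.02, 0.012, 0, 4.8]]])

```text
t: 15.95
eef_pos: [0.5709, 0.0182, 0.1324]
ee_rot: [-3.141, -0.002, -0.906]
force: [4.0, -3.8, 5.9]
width: 0.0095
gripper_force: 25.2
```

```bash
python3 -c "
from h import *
go(.571,.019,.1325,-1.5);print(arm.get_state()['moment'])"
```

```text
t 15.95 [0.5709 0.0182 0.1324] [-3.1412e+00 -1.8000e-03 -9.0580e-01] q6 0.288 F [ 3.97 -3.76  5.86] w 0.0095 units [-0.01  -0.009 -0.002] turn 6.81
[-1.74645696 -1.06448299  0.02921383]
```

>>> jog_arm(deltas=[[[0.02, 0, 0.003, 0], [0.02, 0, 0.003, 0.8], [0.02, 0, 0.003, 1.6], [0.02, 0, 0.003, 2.4], [0.02, 0, 0.003, 3.2], [0.02, 0, 0.003, 4.0]]])

```text
t: 16.7
eef_pos: [0.5706, 0.0178, 0.1317]
ee_rot: [3.141, -0.0, -1.255]
force: [0.2, -0.9, 5.5]
width: 0.0099
gripper_force: 25.3
```

```bash
python3 -c "
from h import *
go(.571,.019,.1325,-1.5);print(arm.get_state()['moment'])"
```

```text
t 16.7 [0.5706 0.0178 0.1317] [ 3.1410e+00 -3.0000e-04 -1.2551e+00] q6 -0.058 F [ 0.16 -0.92  5.48] w 0.0099 units [-0.018 -0.012 -0.014] turn 2.81
[-0.34401118  0.1215499  -0.01609219]
```

>>> jog_arm(deltas=[[[0, 0, 0, 0.7], [0, 0, 0, 1.4], [0, 0, 0, 2.1], [0, 0, 0, 2.7], [0, 0, 0, 3.2], [0, 0, 0, 3.2]]])

```text
t: 17.45
eef_pos: [0.5703, 0.0177, 0.1315]
ee_rot: [3.14, -0.001, -1.533]
force: [-0.6, -0.7, 6.8]
width: 0.0097
gripper_force: 25.3
```

```bash
python3 -c "
from h import *
go(.571,.019,.1325,-1.5);print(arm.get_state()['moment'])"
```

```text
t 17.45 [0.5703 0.0177 0.1315] [ 3.1405e+00 -5.0000e-04 -1.5329e+00] q6 -0.336 F [-0.58 -0.72  6.77] w 0.0097 units [-0.021 -0.012 -0.016] turn -0.38
[-0.26268645  0.3462199  -0.02325084]
```

>>> jog_arm(deltas=[[[0, 0, -0.015, 0], [0, 0, -0.03, 0], [0, 0, -0.045, 0], [0, 0, -0.05, 0], [0, 0, -0.05, 0]]], squeeze=8)

```text
t: 18.08
eef_pos: [0.5703, 0.0177, 0.1344]
ee_rot: [3.14, -0.0, -1.532]
force: [-0.2, -1.0, 5.6]
width: 0.0099
gripper_force: 12.7
```

>>> jog_arm(deltas=[[[0, 0, 0, 0], [0, 0, 0, 0], [0, 0, 0, 0], [0, 0, 0, 0]]], grip=40)

```text
t: 18.58
eef_pos: [0.5707, 0.0181, 0.1343]
ee_rot: [3.141, -0.0, -1.532]
force: [-0.1, -0.2, -0.6]
width: 0.0389
gripper_force: 0.0
```

>>> jog_arm(deltas=[[[0, 0, -0.3, 0], [0, 0, -0.8, 0], [0, 0, -1.4, 0], [-0.0, 0, -2.0, 0], [0, 0, -2.0, 0]]])

```text
t: 19.2
eef_pos: [0.5724, 0.0184, 0.2578]
ee_rot: [-3.136, 0.001, -1.532]
force: [0.1, -0.4, -1.1]
width: 0.0394
gripper_force: 0.0
```

```bash
python3 - <<'E'
from h import *
go(.571,.019,.1325,-1.5)
f=grab_frame("wrist");g=grab_frame("side")
a=np.hstack([f["img"][120:320,200:440].repeat(2,0).repeat(2,1)[:400,:400],cv2.resize(g["img"][95:280,215:400],(400,400))])
cv2.imwrite("pics/end.png",a[:,:,::-1])
E
```

```text
t 19.2 [0.5724 0.0184 0.2578] [-3.1360e+00  1.2000e-03 -1.5318e+00] q6 -0.335 F [ 0.06 -0.36 -1.14] w 0.0394 units [-0.008  0.035  2.088] turn -0.36
```

View pics/end.png

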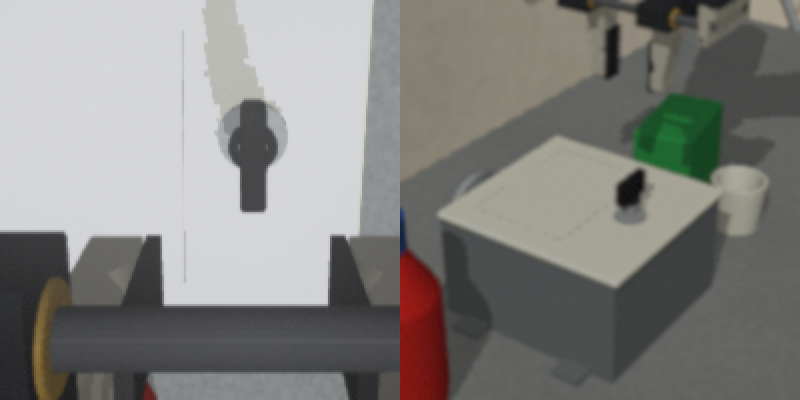

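The final picture shows the lid flat and the bar across the trap, lined up with the tool yaw of about -1.53. The head centre is at about (322,182), some 12 mm lower than when it was out, so the cam is caught. The gripper is clear, so I'm handing in.

```bash
python3 -c "
from station import arm
print(arm.job_done())"
```

```text
the job is handed in; nothing more can be done
None
```

The lid is shut and the fastener is turned about 88° clockwise and caught, with the head held about 12 mm in; the arm is clear, nothing around the trap was touched, and the job was handed in at about 19 s, though no verdict came back.

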